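# Lever a worn castor off a garment-rail foot

## Task

One of the two castors on the upturned garment-rail foot has lost its tyre, so that only the small bare hub is left. Lever that castor up out of its socket with the forked lifter, its fork pushed in under the castor's swivel head and its heel on the foot, until it pops loose; do not touch it with the gripper before that. Then lay the lifter back down on the bench, put the worn castor in the open shoe box, and leave the good castor fitted and the other things where they are.

Things in the scene. Friction and masses are not known exactly. Their poses are not given: they have to be found in the camera images.
- foot: garment-rail foot: black steel tube 50 mm wide (x), 400 long (y), 40 high, fixed upside down on the bench. Origin: centre of its underside, z up. Castor sockets: holes in its top face at y = -160 and +160 mm (x = 0, z = 40 mm); which one holds the worn castor varies. Two wooden stop blocks 22 x 50 x 22 mm high stand against its -x side at y = -65 and +65 mm.
- clamp (a point): toggle clamp at the foot's middle: centre of its arm, 30 mm to the foot's +x side, 70 mm up, axes as the foot. In the foot's frame the arm (12 mm wide) spans x = -8 to +63 mm, its top 77 mm above the bench; its steel upright and 20 mm thick black handle stand at x = 50 to 82 mm, y = 0, up to 145 mm above the bench; base plate x = 34 to 90 mm, 45 mm wide, 5 mm high.
- worn: worn castor, wheel up, zinc steel, 120 g. Origin: on its stem axis where its collar sits on the foot (40 mm above the bench when seated); z up along the stem, x the way the wheel trails (any yaw). Stem 11 mm thick, 37 mm long below the origin. Sprung balls hold it: some 30 N upward frees it once it has risen 5 mm; then it stands loose, 6 to 10 mm above its seat, leaning 5 degrees at most.
- worn_head (a point): worn castor's swivel head, a round disc 44 mm in diameter: centre of its flat underside, 9 mm above the castor's origin; its top is 18 mm above that origin. Below it only the collar (15 mm in diameter, 9 mm high) stands on the foot, which leaves a gap 9 mm high all round for a lever.
- worn_horn (a point): grasp point of the worn castor: middle of its horn, 18 mm along the castor's x, 43 mm above its origin. Two steel horn plates, 28 mm apart over their outer faces (castor's y; 32 mm over the axle's heads), about 28 mm long in x, 18 to 56 mm above the origin; the bare grey hub between them (33 mm in diameter, 18 wide) has its centre 20 mm along x, 46 mm up, its top at 63 mm.
- good: good castor at the foot's other end, the same but with its black rubber tyre: wheel 50 mm in diameter, reaching 45 mm from the stem axis along its x and 71 mm above its origin. Origin and axes as for the worn one. It stays fitted.
- lifter: forked lifter (lever for castors and trim), 240 g, lying on the bench on its handle. Origin: the heel, on the underside where fork and shank meet at a bend; z up. Shank (steel, 15 mm wide, 6 thick) and handle run 172 mm along -x, underside at z = 0; the fork rises at 25 degrees along +x. Tipped 25 degrees handle-up on its heel, its fork lies level; pressed level again it lifts its tips 16 mm.
- lifter_grip (a point): centre of the lifter's black handle, 112 mm behind the heel, 8 mm above its underside; axes as lifter. Handle 120 mm long (x), 22 mm wide (y), 16 mm thick (z).
- lifter_fork (a point): middle of the lifter's fork slot: 24 mm up the fork's slope from the heel, half-way through its thickness; axes as lifter, not as the sloping fork. Fork: flat steel, 4 mm thick, 38 mm wide, 40 mm long from the heel; two tines 8 mm wide, the slot between them 22 mm wide, open at the tips and begins 15 mm from the heel. With the fork pushed home this point lies on the castor's stem axis.
- box_floor (a point): open cardboard shoe box without lid, fixed, 240 x 150 x 90 mm high, walls 4 mm: centre of its inner floor, 4 mm above the bench; x along the 240 mm side. It stands to one side of the foot and the shut box to the other.
- shut_box: closed shoe box with lid, fixed, 246 x 156 mm over the lid, 90 mm high, origin at the centre of its underside, x along the long side.
- can_mid (a point): white spray can standing on the bench, 52 mm in diameter, 150 mm high; its centre. Leave alone.
- mug_mid (a point): white mug standing on the bench, 76 mm in diameter, 90 mm high, handle reaching 70 mm from the axis along its +y; its centre. Leave alone.
- cream_mid (a point): glass jar of shoe cream with dark lid standing on the bench, 56 mm in diameter, 60 mm high; its centre. Leave alone.
- labels_mid (a point): roll of paper labels standing on the bench, 60 mm in diameter, 60 mm high; its centre. Leave alone.
- driver_grip (a point): flat screwdriver lying on the bench, 180 mm long, under 35 mm high; its handle. Leave alone.
- brush: wooden shoe brush, 160 x 50 x 48 mm; centre of its underside. Leave alone.
Things that resemble listed ones, but are neither listed nor needed, are in the scene too. Leave any green or yellow look-alike of the lifter alone.

How it is judged:
By the outcome, as a careful person would: the job done as asked, in the order asked, and still so for the second after the job is handed in, with the robot touching nothing.
It also fails if it takes over 69 s, if anything falls off the work surface, if the arm or the gripper's body presses on something with over 40 N, if the wrist force passes 120 N, or if a joint passes its speed limit or range.

## Robot

A 6-joint arm with a two-finger parallel gripper is mounted at the origin on the work surface. World frame = base frame: x ahead of the robot, y to its left, z up, the work surface at z = 0. Lengths are in m, angles in rad, forces in N, time in s.
With the tool pointing down it reaches from about 0.275 to 1 m from the base axis. Payload 8.4 kg.
Tool frame: the origin (TCP) lies on the centre line of the jaws, within the pads' length; the fingertips stand 17 mm ahead of it and the grasp point (between the pads) lies 2 mm behind it (bot.tcp_to_tips is the y of the fingertips in the tool frame, in m); y points along the fingers, z is the direction in which the jaws open and shut, and the axes are right-handed (so a half turn about y gives the same grasp; the last joint's range is limited). The gripper opens to 85 mm and grips with 20 to 120 N. Pads are 22 mm wide; open, the fingers measure 114 mm over their backs; the gripper's body (76 mm by 85 mm) begins 54 mm behind the grasp point. The pads swing forward as they close: fully open they stand 13 mm farther back than shut.
Start: joints at [1.246, 0.353, 1.633, -0, 1.155, -0.002], TCP at [0.198, 0.593, 0.248] pointing down, gripper open.
Joint ranges: [-2.63, 2.63], [-0.92, 2.1], [0.06, 2.66], [-1.3, 4.44], [0, 2.69], [-3.02, 3.02]. Speed limits (rad/s): [2.22, 2.22, 2.79, 3.14, 3.14, 3.14].

## Interface

Orientations are given as a unit quaternion [x, y, z, w].
In Python, from workcell import bot, hand, kinematics, get_obs, vision, hand_in gives the robot as it stands. The module is installed in compiled form; this text tells all that it offers. Calls block until the motion is done:
- bot.reach(position, orientation): joint-space move of the TCP to a pose.
- bot.servo_line(position, ori=None, velocity=0.15): straight line of the TCP; ori=None keeps the orientation; velocity is the mean speed in m/s.
- bot.goto_joints(angles): joint-space move.
- hand.move_gripper(opening, strength=None): finger opening in m; strength is the grip in N (None keeps the last); returns when the fingers have stopped.
- bot.dwell(seconds).
- kinematics.solve_ik(position, orientation): joint angles nearest the present ones, or None.
- get_obs(): the state.
- vision.read_camera(name): name is "scene" or "top"; returns a dict with "frame" (480x640x3 uint8, red, green, blue), "intrinsics" (3x3 intrinsics, pixels), "view" (4x4, takes a point from world to camera coordinates). Camera axes: x right, y down, z forward; pixel columns grow to the right and rows downward; lengths in m; the calibration is good to about 2 mm. A picture is of the moment at which its call begins. There is no depth.
A pose or a line that the arm cannot do raises bot.IKError and nothing moves.
- hand_in(): hands the job in, once; it reports no verdict.
The state is a dict: "time_s": time; "joint_pos": joint angles; "joint_vel": joint speeds; "joint_efforts": joint torques, N m; "position": TCP position; "orientation": TCP orientation; "wrist_force": force on the tool from outside, world axes, zero at the start; "ft_torque": the same for the moment, N m; "gripper_width": finger opening in m.
Only numpy, scipy, OpenCV 4.12 (cv2) and the standard library are available. Lean on these libraries where they do the work, as an engineer would, in place of code of your own. Each camera call takes 0.05 s, during which the arm holds its last target.

## Working session

There is one attempt and no reset: what is moved stays moved. The work goes in short steps, each a Python script; the robot and the scene stay as the last script left them, time stands still between calls to the robot, and variables do not carry over. Pictures are saved under pics/ and viewed, and the job is handed in when it is done.

```bash
mkdir -p pics; ls
python3 - <<'E'
from workcell import bot, hand, kinematics, get_obs, vision
import cv2,numpy as np
for n in("scene","top"):
    r=vision.read_camera(n); cv2.imwrite(f"pics/{n}0.png",r["frame"][:,:,::-1]); print(n,r["intrinsics"].round(1).tolist(),r["view"].round(4).tolist())
    np.savez(f"pics/{n}0.npz",**r)
o=get_obs();print(o["time_s"],o["orientation"],bot.tcp_to_tips)
E
```

```text
pics
scene [[619.3, 0.0, 315.0], [0.0, 619.3, 231.0], [0.0, 0.0, 1.0]] [[-0.7481, 0.6636, -0.0029, 0.3379], [0.4971, 0.5575, -0.6649, -0.1784], [-0.4396, -0.4988, -0.7469, 1.5739], [0.0, 0.0, 0.0, 1.0]]
top [[605.1, 0.0, 327.4], [0.0, 605.1, 232.1], [0.0, 0.0, 1.0]] [[-0.0001, -0.9998, -0.018, 0.0182], [-0.9843, 0.0033, -0.1764, 0.4768], [0.1765, 0.0177, -0.9842, 1.2189], [0.0, 0.0, 0.0, 1.0]]
0.1 [ 0.69834206 -0.11370491  0.11355971 -0.69749104] 0.017
```

View pics/scene0.png

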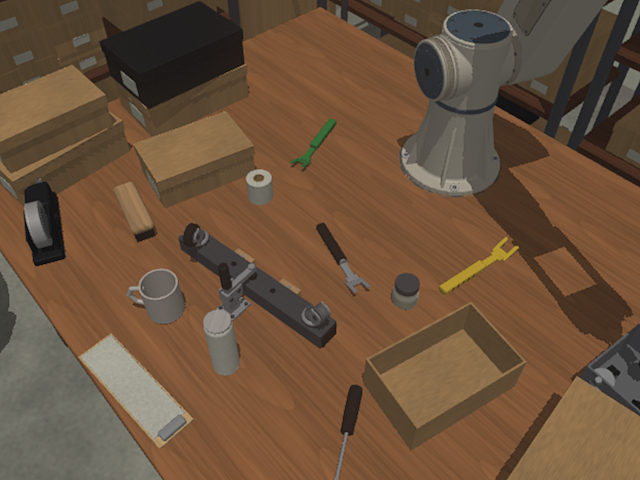

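View pics/top0.png

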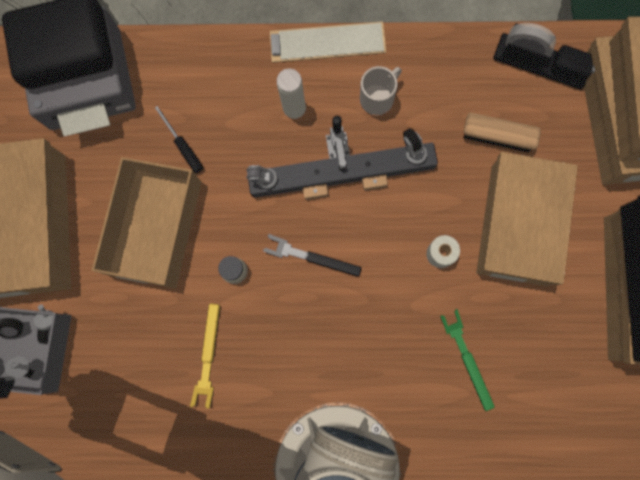

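The top view shows the foot from (250,185) to (437,155). The lifter with the black handle is at (310,255), and its green and yellow look-alikes are at (465,360) and (207,355). The open box is at (150,220). I'll enlarge the castors and the lifter next.

Run:
```python
import cv2,numpy as np
t=cv2.imread("pics/top0.png");s=cv2.imread("pics/scene0.png")
c=lambda im,x,y,w,h,k:cv2.resize(im[y:y+h,x:x+w],None,fx=k,fy=k,interpolation=cv2.INTER_CUBIC)
cv2.imwrite("pics/c1.png",c(t,235,115,215,165,3.7))
cv2.imwrite("pics/c2.png",c(s,170,200,210,160,3.7))
```

```text
(no output)
```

View pics/c1.png

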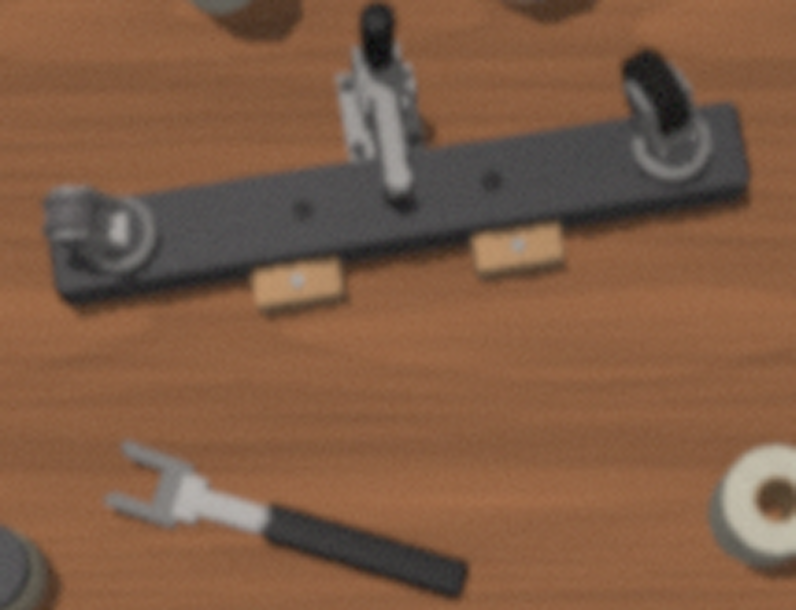

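View pics/c2.png

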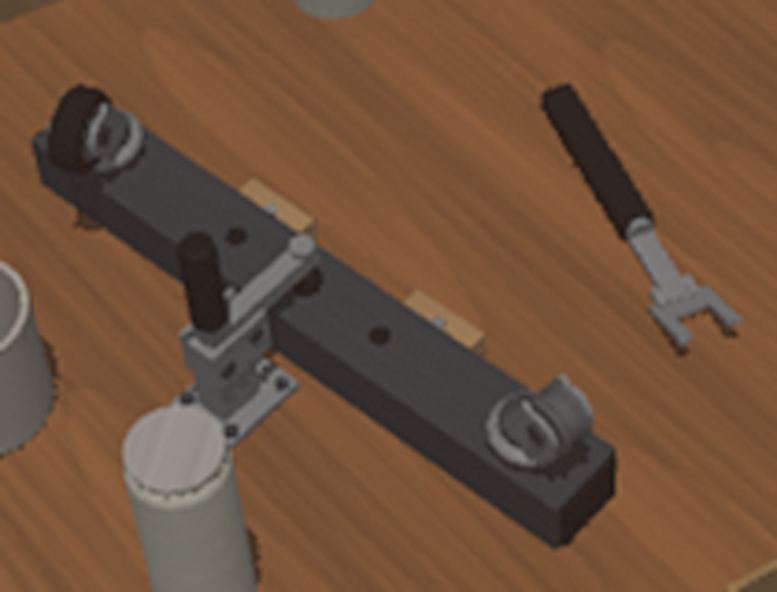

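```bash
cat > h.py <<'E'
import numpy as np,cv2
def load(n):
    r=np.load(f"pics/{n}.npz"); return r
def ray(r,u,v):
    K=r["intrinsics"];V=r["view"];R=V[:3,:3];t=V[:3,3]
    c=-R.T@t; d=R.T@np.linalg.inv(K)@np.array([u,v,1.]); return c,d/np.linalg.norm(d)
def onz(r,u,v,z):
    c,d=ray(r,u,v); return c+d*(z-c[2])/d[2]
def tri(r1,p1,r2,p2):
    c1,d1=ray(r1,*p1);c2,d2=ray(r2,*p2)
    A=np.stack([d1,-d2],1);s=np.linalg.lstsq(A,c2-c1,rcond=None)[0]
    a=c1+s[0]*d1;b=c2+s[1]*d2; return (a+b)/2,np.linalg.norm(a-b)
def proj(r,p):
    q=r["view"][:3,:3]@np.asarray(p)+r["view"][:3,3]; q=r["intrinsics"]@q; return q[:2]/q[2]
E
python3 - <<'E'
from h import *
for n in("top0","scene0"):
    r=load(n);f=r["frame"];h=cv2.cvtColor(f,cv2.COLOR_RGB2HSV)
    m=((h[...,1]<80)&(h[...,2]<100)).astype(np.uint8)*255
    m=cv2.morphologyEx(m,cv2.MORPH_OPEN,np.ones((3,3)))
    cv2.imwrite(f"pics/m_{n}.png",m)
    for (u,v) in ([(300,180),(300,185),(280,185),(300,188),(380,170),(335,262),(345,268)] if n=="top0" else [(250,280),(270,300),(255,295),(330,240)]):
        print(n,u,v,f[v,u],h[v,u])
E
```

```text
top0 300 180 [81 79 80] [165   6  81]
top0 300 185 [69 68 67] [15  7 69]
top0 280 185 [85 84 86] [135   6  86]
top0 300 188 [40 43 40] [60 18 43]
top0 380 170 [78 75 77] [160  10  78]
top0 335 262 [58 58 57] [30  4 58]
top0 345 268 [59 59 58] [30  4 59]
scene0 250 280 [62 58 58] [ 0 16 62]
scene0 270 300 [68 65 65] [ 0 11 68]
scene0 255 295 [51 46 46] [ 0 25 51]
scene0 330 240 [46 36 31] [10 83 46]
```

View pics/m_top0.png

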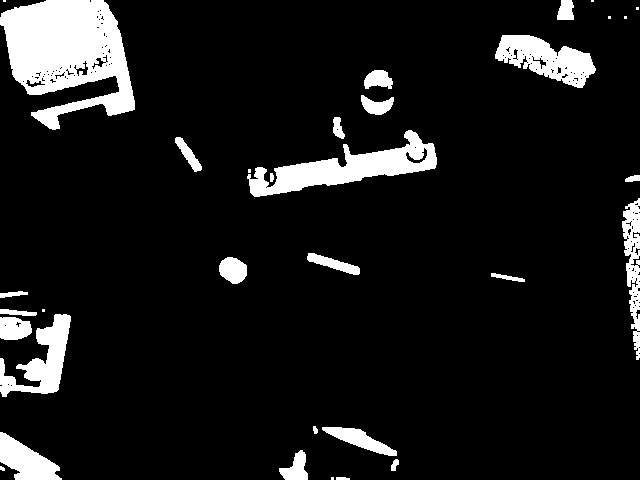

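View pics/m_scene0.png

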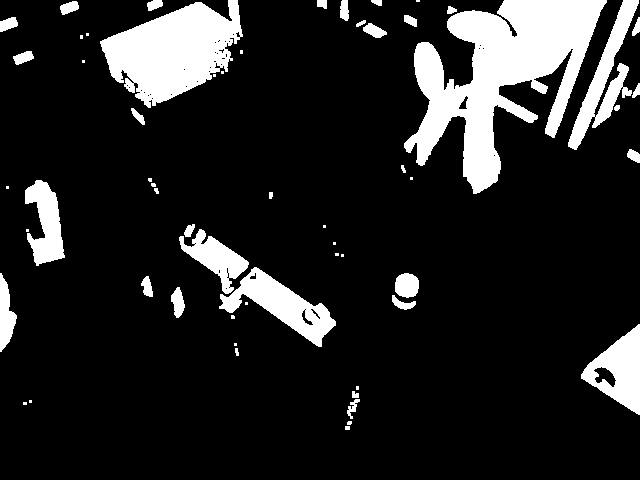

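Run:
```python
from h import *
r=load("top0");f=r["frame"].astype(float)
S=f.max(2)-f.min(2);V=f.max(2)
top=((S<25)&(V>60)&(V<110)).astype(np.uint8)
def edges(cols):
    up=[];lo=[]
    for u in cols:
        s=cv2.GaussianBlur(f[:,u:u+1,0]-0*f[:,u:u+1,2],(1,1),0)[:,0]  # red: wood ~130, foot 80, side 42
        sat=S[:,u]
        vs=[v for v in range(140,200) if top[v,u]]
        v0=vs[0]
        # subpixel: sat crosses half between wood and foot
        a=sat[v0-4:v0-2].mean();b=sat[v0+3:v0+6].mean();th=(a+b)/2
        k=[v for v in range(v0-4,v0+4) if sat[v]>=th>sat[v+1]][0]
        up.append((u,k+(sat[k]-th)/(sat[k]-sat[k+1])))
        v1=vs[-1]; a=80;b=42;th=61
        k=[v for v in range(v1-4,v1+3) if V[v,u]>=th>V[v+1,u]]
        if k: k=k[-1];lo.append((u,k+(V[k,u]-th)/(V[k,u]-V[k+1,u])))
    return up,lo
cols=list(range(283,322))+list(range(356,396))
up,lo=edges(cols)
def line(pts):
    P=np.array([onz(r,u,v,.04)[:2] for u,v in pts]); 
    vx,vy,x,y=cv2.fitLine(P.astype(np.float32),cv2.DIST_HUBER,0,.001,.001).ravel(); 
    if vy<0: vx,vy=-vx,-vy
    return np.array([x,y]),np.array([vx,vy])
a,da=line(up);b,db=line(lo)
print(np.degrees(np.arctan2(-da[0],da[1])),np.degrees(np.arctan2(-db[0],db[1])))
d=(da+db);d/=np.linalg.norm(d);n=np.array([d[1],-d[0]])
print("width",(a-b)@n)
mid=(a@n+b@n)/2
# ends: march along rows parallel to foot centre line
def S_at(p):
    u,v=proj(r,[*p,.04]); return cv2.remap(S.astype(np.float32),np.float32([[u]]),np.float32([[v]]),cv2.INTER_LINEAR)[0,0]
for off in (-.015,-.01,-.005,0,.005,.01,.015):
    ss=np.arange(-.3,.45,.0005)
    c0=n*(mid+off)
    base=(a@d+b@d)/2
    vals=np.array([S_at(c0+d*(base+s)) for s in ss])
    lowi=np.where(vals<45)[0]
    print(off,base+ss[lowi[0]],base+ss[lowi[-1]],)
print("mid",mid,"n",n,"d",d,)
```

```text
8.938387 9.095152
width 0.04971476
-0.015 -0.3124056113958358 0.34159438860416486
-0.01 -0.3124056113958358 0.34159438860416486
-0.005 -0.3124056113958358 0.34159438860416486
0 -0.3124056113958358 0.34159438860416486
0.005 -0.40790561139583587 0.34159438860416486
0.01 -0.40790561139583587 0.34159438860416486
0.015 -0.40790561139583587 0.34159438860416486
mid 0.60718054 n [0.9876425  0.15672353] d [-0.15672353  0.9876425 ]
```

Run:
```python
from h import *
r=load("top0");f=r["frame"].astype(float)
S=f.max(2)-f.min(2)
n=np.array([.9876425,.15672353]);d=np.array([-n[1],n[0]]);mid=.60718
def S_at(p):
    u,v=proj(r,[*p,.04]); return cv2.remap(S.astype(np.float32),np.float32([[u]]),np.float32([[v]]),cv2.INTER_LINEAR)[0,0]
u,v=np.array([(245+437)/2,170]); c=onz(r,u,v,.04)[:2]@d; print(c)
for off in (-.018,-.015,-.01,-.005,0,.005,.01,.018):
    o=[]
    for sg in(-1,1):
        s=.175
        while S_at(n*(mid+off)+d*(c+sg*s))<40 and s<.3: s+=.0003
        o.append(c+sg*s)
    print(off,o[0],o[1],o[1]-o[0],np.mean(o))
```

```text
-0.10715497905134352
-0.018 -0.312454979051343 0.09244502094865603 0.40489999999999904 -0.11000497905134349
-0.015 -0.312454979051343 0.09244502094865603 0.40489999999999904 -0.11000497905134349
-0.01 -0.312454979051343 0.09244502094865603 0.40489999999999904 -0.11000497905134349
-0.005 -0.312154979051343 0.09214502094865604 0.404299999999999 -0.11000497905134347
0 -0.312454979051343 0.09244502094865603 0.40489999999999904 -0.11000497905134349
0.005 -0.312154979051343 0.09274502094865603 0.40489999999999904 -0.10970497905134348
0.01 -0.312754979051343 0.094245020948656 0.406999999999999 -0.10925497905134349
0.018 -0.312454979051343 0.09304502094865602 0.40549999999999903 -0.10970497905134349
```

Run:
```python
from h import *
n=np.array([.9876425,.15672353]);d=np.array([-n[1],n[0]]);O=n*.60718+d*-.110
print("foot",O); st=O+.16*d; gd=O-.16*d; print("stem",st)
for nm in("top0","scene0"):
    r=load(nm);im=np.ascontiguousarray(r["frame"][:,:,::-1]).copy()
    k=6; u0,v0=[int(x) for x in proj(r,[*st,.06])]
    c=cv2.resize(im[v0-45:v0+45,u0-55:u0+55],None,fx=k,fy=k,interpolation=cv2.INTER_CUBIC)
    def P(p): q=proj(r,p); return (int((q[0]-u0+55+.5)*k),int((q[1]-v0+45+.5)*k))
    for t in np.linspace(0,2*np.pi,60,endpoint=False):
        cv2.circle(c,P([st[0]+.022*np.cos(t),st[1]+.022*np.sin(t),.058]),1,(0,255,0),-1)
    for a,b in((-.025,.2),(.025,.2)):
        cv2.line(c,P([*(O+a*n+.1*d),.04]),P([*(O+a*n+b*d),.04]),(0,0,255),1)
    cv2.line(c,P([*(O-.025*n+.2*d),.04]),P([*(O+.025*n+.2*d),.04]),(0,0,255),1)
    cv2.imwrite(f"pics/w_{nm}.png",c)
```

```text
foot [ 0.61691636 -0.01348128]
stem [0.5918406  0.14454152]
```

View pics/w_top0.png

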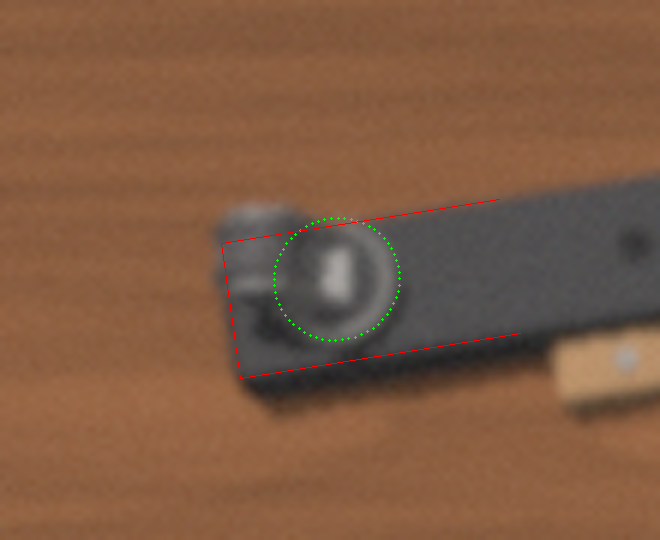

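View pics/w_scene0.png

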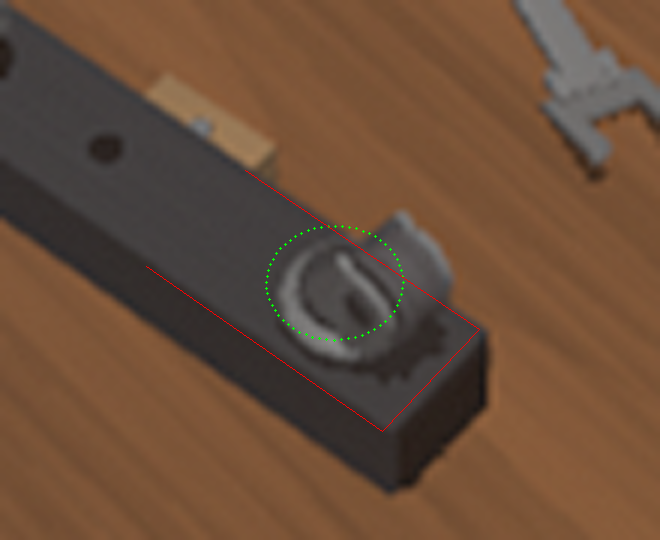

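Run:
```python
import cv2
c=lambda im,x,y,w,h,k:cv2.resize(im[y:y+h,x:x+w],None,fx=k,fy=k,interpolation=cv2.INTER_CUBIC)
s=cv2.imread("pics/scene0.png");t=cv2.imread("pics/top0.png")
cv2.imwrite("pics/d1.png",c(s,260,215,130,100,6)); cv2.imwrite("pics/d2.png",c(s,390,140,125,60,6)); cv2.imwrite("pics/d3.png",c(t,265,395,140,85,5))
```

```text
(no output)
```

View pics/d1.png

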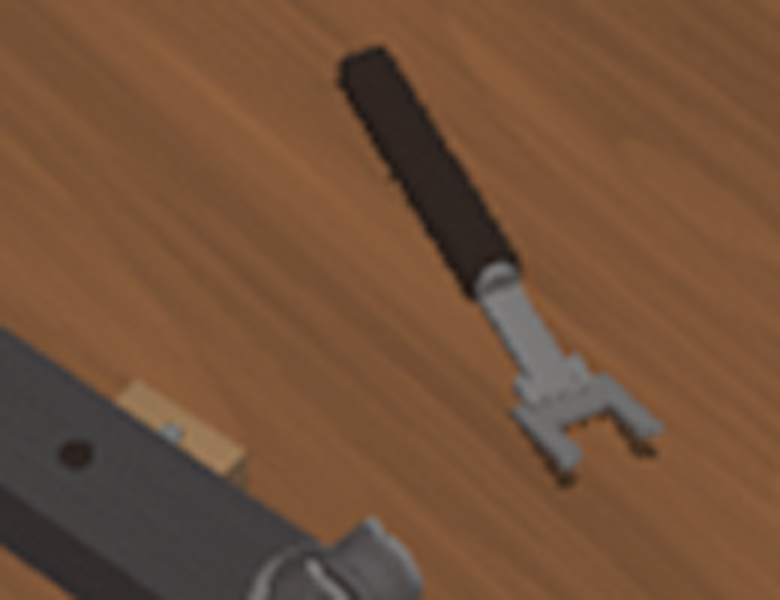

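View pics/d2.png

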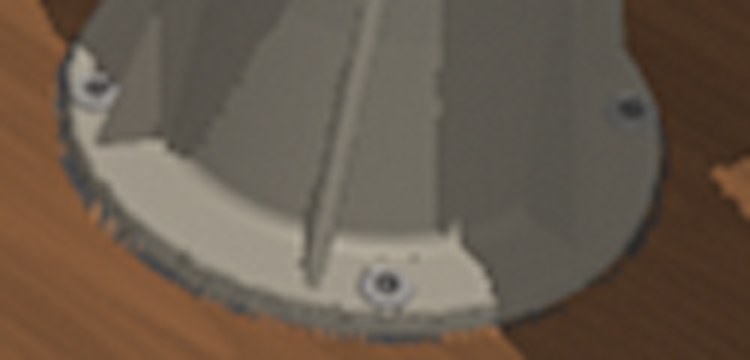

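View pics/d3.png

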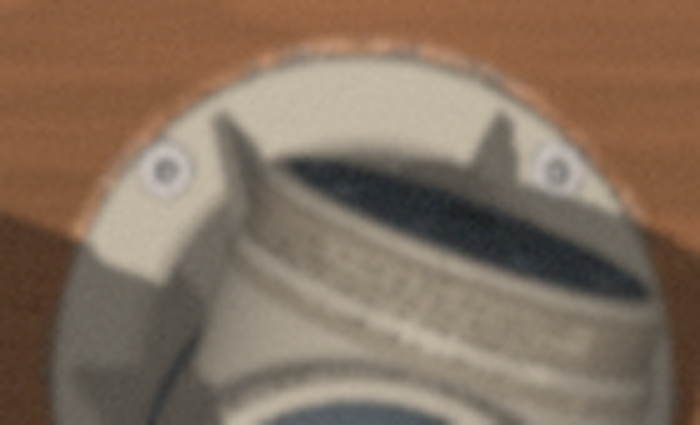

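Run:
```python
from h import *
T=load("top0");S=load("scene0")
cp=lambda x,y,x0,y0,k:((x+.5)/k-.5+x0,(y+.5)/k-.5+y0)
tb=[cp(165,170,265,395,5),cp(557,171,265,395,5)]
sb=[cp(97,88,390,140,6),cp(387,285,390,140,6),cp(630,106,390,140,6)]
for z in(.01,.015,.02): print(z,[onz(T,*p,z)[:2].round(4) for p in tb],[onz(S,*p,z)[:2].round(4) for p in sb])
# scene order? triangulate combos
for i in range(2):
  for j in range(3):
    print(i,j,[x.round(4) if hasattr(x,'round') else x for x in tri(T,tb[i],S,sb[j])])
# features: hole near worn, block screw
th=cp(303,210,235,115,3.7);sh=cp(75,455,260,215,6)
print("hole",onz(T,*th,.04),onz(S,*sh,.04),tri(T,th,S,sh))
ts=cp(297,282,235,115,3.7);ss=cp(172,434,260,215,6)
print("blockscrew",onz(T,*ts,.022),onz(S,*ss,.022),tri(T,ts,S,ss))
```

```text
0.01 [array([0.079 , 0.0784]), array([ 0.0789, -0.08  ])] [array([ 0.0707, -0.0815]), array([0.0716, 0.0778]), array([-0.0885,  0.0759])]
0.015 [array([0.0797, 0.0781]), array([ 0.0796, -0.0798])] [array([ 0.0753, -0.078 ]), array([0.0762, 0.0805]), array([-0.0831,  0.0787])]
0.02 [array([0.0803, 0.0777]), array([ 0.0803, -0.0795])] [array([ 0.0799, -0.0744]), array([0.0807, 0.0833]), array([-0.0778,  0.0815])]
0 0 [array([0.1331, 0.0328, 0.126 ]), np.float64(0.1068)]
0 1 [array([0.0785, 0.0796, 0.0159]), np.float64(0.0041)]
0 2 [array([0.0697, 0.1082, 0.1287]), np.float64(0.0902)]
1 0 [array([ 0.0786, -0.0781,  0.017 ]), np.float64(0.0041)]
1 1 [array([ 0.0299, -0.0275, -0.0771]), np.float64(0.137)]
1 2 [array([0.0371, 0.0193, 0.0783]), np.float64(0.2165)]
hole [0.60864432 0.04060621 0.04      ] [0.60631171 0.0432248  0.04      ] (array([0.60738547, 0.04185308, 0.04009864]), np.float64(0.003459826038387155))
blockscrew [0.57058132 0.04461538 0.022     ] [0.56809375 0.04764179 0.022     ] (array([0.56924012, 0.04603275, 0.02195696]), np.float64(0.0038764103679351947))
```

Run:
```python
from h import *
cor={"top0":np.array([-.001,.001]),"scene0":np.array([.002,-.0016])}
for nm,box,th in(("top0",(300,245,370,282),90),("scene0",(310,218,350,270),75)):
    r=load(nm);f=r["frame"].astype(float);V=f.max(2)
    m=np.zeros(V.shape,np.uint8);x0,y0,x1,y1=box
    m[y0:y1,x0:x1]=(V[y0:y1,x0:x1]<th)
    nn,lab,st,ce=cv2.connectedComponentsWithStats(m);i=1+np.argmax(st[1:,4])
    ys,xs=np.where(lab==i)
    P=np.array([onz(r,x,y,.010 if nm=="top0" else .009)[:2]+cor[nm] for x,y in zip(xs,ys)]).astype(np.float32)
    (c,wh,a)=cv2.minAreaRect(P); 
    mu=P.mean(0);w,v=np.linalg.eigh(np.cov(P.T)); ax=v[:,1]; ax=ax if ax[1]>0 else -ax
    print(nm,"cent",mu,"rect",c,wh,a,"yaw",np.degrees(np.arctan2(ax[1],ax[0])))
T=load("top0");S=load("scene0")
cp=lambda x,y,x0,y0,k:((x+.5)/k-.5+x0,(y+.5)/k-.5+y0)
c=cv2.resize(T["frame"][225:285,255:370,::-1],None,fx=6.5,fy=6.5,interpolation=cv2.INTER_CUBIC);cv2.imwrite("pics/l.png",c)
```

```text
top0 cent [0.41314912 0.00584735] rect (0.41336551308631897, 0.006578486412763596) (0.11814885586500168, 0.023059407249093056) 73.02828216552734 yaw 72.93700439964488
scene0 cent [0.41528082 0.0063733 ] rect (0.4157175123691559, 0.006959903985261917) (0.12530678510665894, 0.02476976439356804) 73.34737396240234 yaw 71.87878902518389
```

View pics/l.png

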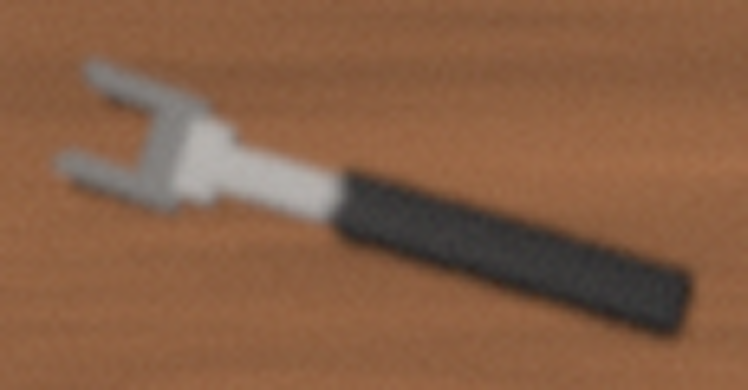

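```bash
cat >> h.py <<'E'
from scipy.spatial.transform import Rotation as Ro
STEM=np.array([.5908,.1455]); ZG=.0195; LG=.112
def Rlift(yaw,tilt):  # lifter axes (cols f,left,up) world; tilt=handle up, deg
    return Ro.from_euler("ZY",[yaw,tilt],degrees=True).as_matrix()
def pose(heel,yaw,tilt,s=1):
    M=Rlift(yaw,tilt); p=np.asarray(heel)+M@np.array([-LG,0,ZG])
    Q=np.stack([s*M[:,0],-M[:,2],s*M[:,1]],1)
    return p,Ro.from_matrix(Q).as_quat()
def fwd(yaw): a=np.radians(yaw); return np.array([np.cos(a),np.sin(a)])
E
python3 - <<'E'
from workcell import kinematics,get_obs
from h import *
print(Ro.from_quat(get_obs()["orientation"]).as_matrix().round(2).tolist())
Y=70
for s in(1,-1):
    print(s)
    g=np.array([.4142,.0064]); h0=np.r_[g+LG*fwd(72.8),0]
    for nm,(h,y,t) in dict(pre=(h0+[0,0,.1],72.8,0),g=(h0,72.8,0),app=(np.r_[STEM-.074*fwd(Y),.0415],Y,25),home=(np.r_[STEM-.024*fwd(Y),.0415],Y,25),lvl=(np.r_[STEM-.024*fwd(Y),.04],Y,0)).items():
        q=kinematics.solve_ik(*pose(h,y,t,s)); print(nm,h.round(3),None if q is None else np.round(q,2))
E
```

```text
[[0.95, -0.0, 0.32], [-0.32, -0.0, 0.95], [-0.0, -1.0, -0.0]]
1
pre [0.447 0.113 0.1  ] [ 0.01  0.22  2.18 -0.    0.74 -2.83]
g [0.447 0.113 0.   ] [ 0.01  0.43  2.23 -0.    0.48 -2.83]
app [0.565 0.076 0.042] [ 0.2   0.51  1.83 -0.42  1.08 -2.34]
home [0.583 0.123 0.042] [ 0.27  0.55  1.77 -0.39  1.12 -2.3 ]
lvl [0.583 0.123 0.04 ] [ 0.03  0.48  1.94 -0.    0.72 -2.76]
-1
pre [0.447 0.113 0.1  ] [ 0.01  0.22  2.18 -0.    0.74  0.31]
g [0.447 0.113 0.   ] [ 0.01  0.43  2.23 -0.    0.48  0.31]
app [0.565 0.076 0.042] [ 0.2   0.51  1.83 -0.42  1.08  0.8 ]
home [0.583 0.123 0.042] [ 0.27  0.55  1.77 -0.39  1.12  0.84]
lvl [0.583 0.123 0.04 ] [0.03 0.48 1.94 0.   0.72 0.38]
```

```bash
python3 - <<'E'
from workcell import *
from workcell import bot,hand,get_obs,vision
from h import *
g=np.array([.4142,.0064]);y=72.8;h0=np.r_[g+LG*fwd(y),0]
bot.reach(*pose(h0+[0,0,.12],y,0,-1)); 
bot.servo_line(pose(h0,y,0,-1)[0],velocity=.12)
print(get_obs()["wrist_force"].round(1),get_obs()["time_s"])
hand.move_gripper(.01,90); o=get_obs();print(o["gripper_width"],o["wrist_force"].round(1),o["time_s"])
bot.servo_line(pose(h0+[0,0,.10],y,0,-1)[0],velocity=.15)
Y=70
p,q=pose(np.r_[STEM-.074*fwd(Y),.09],Y,25,-1); bot.reach(p,q)
o=get_obs();print(o["gripper_width"],o["wrist_force"].round(1),o["time_s"])
for n in("scene","top"):
    r=vision.read_camera(n); cv2.imwrite(f"pics/{n}1.png",r["frame"][:,:,::-1]); np.savez(f"pics/{n}1.npz",**r)
E
python3 - <<'E'
import cv2
c=lambda im,x,y,w,h,k:cv2.resize(im[y:y+h,x:x+w],None,fx=k,fy=k,interpolation=cv2.INTER_CUBIC)
s=cv2.imread("pics/scene1.png");t=cv2.imread("pics/top1.png")
cv2.imwrite("pics/e1.png",c(s,230,180,200,150,4)); cv2.imwrite("pics/e2.png",c(t,220,130,200,150,4))
E
```

```text
[0.2 0.  0.7] 3.5167
0.01934785480671873 [-3.1  0.1 11.7] 4.1333
0.01951795262482348 [-0.5  0.6 -2.6] 5.5167
```

View pics/e1.png

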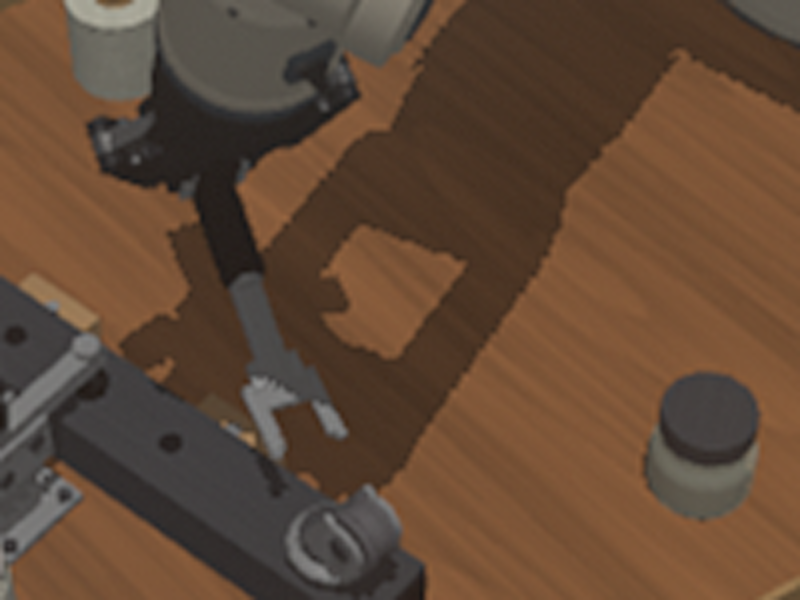

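View pics/e2.png

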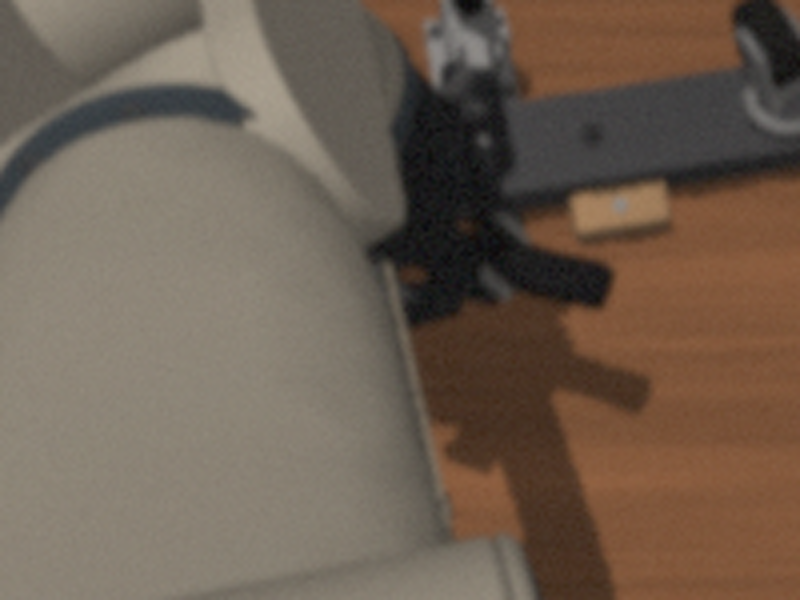

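Run:
```python
from h import *
S=load("scene1")
c=cv2.resize(S["frame"][235:305,270:340,::-1],None,fx=8,fy=8,interpolation=cv2.INTER_CUBIC).copy()
Y=70;h=np.r_[STEM-.074*fwd(Y),.09];M=Rlift(Y,25)
F=M@Ro.from_euler("y",-25,degrees=True).as_matrix()
def P(p): q=proj(S,p+np.array([-.002,.0016,0])); return (int((q[0]-270+.5)*8),int((q[1]-235+.5)*8))
for a,b in [(0,-19),(0,19),(40,-19),(40,-11),(40,11),(40,19),(15,-11),(15,11)]:
    cv2.circle(c,P(h+F@np.array([a,b,4])/1000),3,(0,255,0),-1)
cv2.imwrite("pics/e3.png",c)
```

```text
(no output)
```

View pics/e3.png

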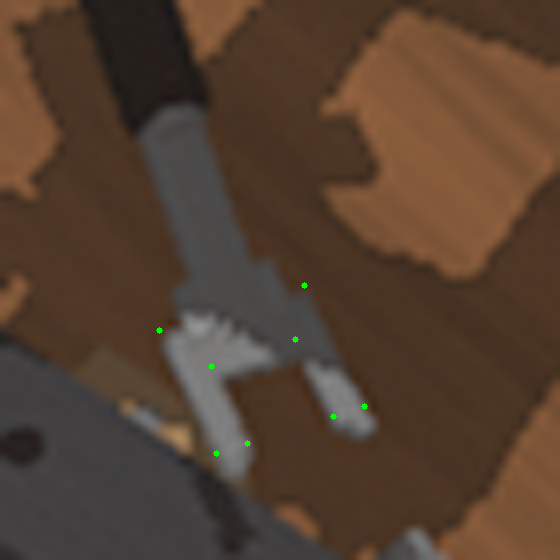

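Run:
```python
from h import *
T=load("top0");S=load("scene0")
f=fwd(72.8);g=np.array([.4142,.0064]);L=np.array([-f[1],f[0]])
cp=lambda x,y,x0,y0,k:((x+.5)/k-.5+x0,(y+.5)/k-.5+y0)
def rep(n,p): p=p-g; print(n,(p@f*1000).round(1),(p@L*1000).round(1))
ct=np.array([-.001,.001]);cs=np.array([.002,-.0016])
# tips expected along 112+36.3..(top edge 40cos25-4sin25=34.6) =146.6..148.3
rep("top tips",np.mean([onz(T,*cp(88,70,255,225,6.5),.0187)[:2],onz(T,*cp(58,160,255,225,6.5),.0187)[:2]],0)+ct)
rep("top handle rear (-60)",onz(T,*cp(684,300,255,225,6.5),.012)[:2]+ct)
rep("top handle front (60)",onz(T,*cp(342,206,255,225,6.5),.012)[:2]+ct)
# scene d1: tips (570,460),(655,425) ; front of handle ; rear
rep("sc tips",np.mean([onz(S,*cp(567,465,260,215,6),.0187)[:2],onz(S,*cp(652,432,260,215,6),.0187)[:2]],0)+cs)
rep("sc rear top edge",onz(S,*cp(362,50,260,215,6),.015)[:2]+cs)
rep("sc front",onz(S,*cp(497,280,260,215,6),.012)[:2]+cs)
```

```text
top tips 149.9 -0.1
top handle rear (-60) -58.0 -1.3
top handle front (60) 57.5 1.9
sc tips 150.1 -1.2
sc rear top edge -57.9 0.3
sc front 62.1 -1.2
```

```bash
sed -i 's/LG=.112/LG=.114/' h.py
python3 - <<'E'
from workcell import bot,hand,get_obs,vision
from h import *
Y=70
def go(dist,z,t,v=.1):
    p,q=pose(np.r_[STEM-dist*fwd(Y),z],Y,t,-1); bot.servo_line(p,q,v)
    o=get_obs(); print(dist,z,t,o["wrist_force"].round(1),o["ft_torque"].round(2),round(o["time_s"],2))
go(.072,.090,25); go(.072,.043,25); 
for d in(.055,.040,.030): go(d,.043,25,.06)
r=vision.read_camera("scene"); np.savez("pics/scene2.npz",**r)
cv2.imwrite("pics/f1.png",cv2.resize(r["frame"][240:350,240:380,::-1],None,fx=5.5,fy=5.5,interpolation=cv2.INTER_CUBIC))
E
```

```text
0.072 0.09 25 [ 0.5 -0.1 -2.2] [ 0.32 -0.13  0.04] 5.87
0.072 0.043 25 [ 0.3 -0.5 -2.2] [ 0.33 -0.16 -0.05] 6.48
0.055 0.043 25 [ 0.2 -0.5 -1.9] [ 0.37 -0.11  0.01] 6.92
0.04 0.043 25 [-0.3 -0.4 -1.4] [ 0.25 -0.09  0.04] 7.32
0.03 0.043 25 [-0.5 -0.1 -2.3] [ 0.31 -0.13 -0.  ] 7.63
```

View pics/f1.png

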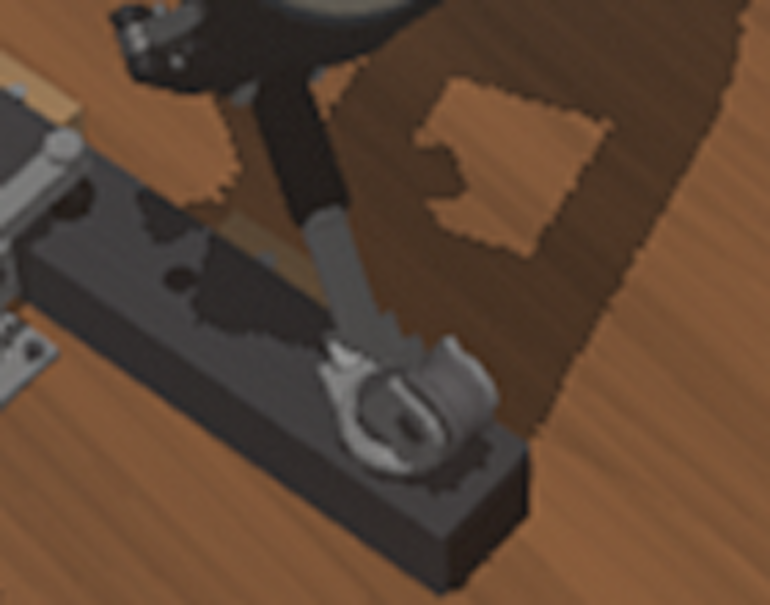

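The fork is entering under the head disc at about (340,390) in the crop, and there is no contact force so far. I'll push it home, seat the heel and lever.

Run:
```python
from workcell import bot,hand,get_obs,vision
from h import *
Y=70
def go(dist,z,t,v=.1):
    p,q=pose(np.r_[STEM-dist*fwd(Y),z],Y,t,-1); bot.servo_line(p,q,v)
    o=get_obs(); f=o["wrist_force"]; print(dist,z,t,f.round(1),o["ft_torque"].round(2),round(o["time_s"],2)); return f
d=.030
for d in(.027,.0245):
    f=go(d,.0425,25,.04)
    if np.hypot(f[0],f[1])>8: print("contact");break
for z in(.0415,.0405,.0395):
    f=go(d,z,25,.03)
    if f[2]>3: break
for t in(21,17,13,10):
    f=go(d,z,t,.05)
    if np.linalg.norm(f)>50: print("high");break
r=vision.read_camera("scene"); np.savez("pics/scene3.npz",**r)
cv2.imwrite("pics/f2.png",cv2.resize(r["frame"][240:350,240:380,::-1],None,fx=5.5,fy=5.5,interpolation=cv2.INTER_CUBIC))
```

```text
0.027 0.0425 25 [ 0.4  0.2 -2. ] [ 0.36 -0.09  0.03] 7.93
0.0245 0.0425 25 [-0.5  0.5 -2.7] [ 0.28 -0.15  0.03] 8.18
0.0245 0.0415 25 [-0.2 -0.3 -2.5] [ 0.25 -0.14  0.01] 8.43
0.0245 0.0405 25 [ 0.5 -0.4 -2.3] [ 0.31 -0.1   0.02] 8.68
0.0245 0.0395 25 [-0.5 -0.5 -0.8] [ 0.27 -0.13  0.02] 8.93
0.0245 0.0395 21 [-0.3 -1.3 -1. ] [ 0.17 -0.07  0.06] 9.24
0.0245 0.0395 17 [-0.5 -1.3 -0. ] [-0.02  0.03 -0.  ] 9.55
0.0245 0.0395 13 [-0.1  1.   1.5] [ 0.24 -0.06  0.05] 9.86
0.0245 0.0395 10 [-0.8 -1.   0.1] [0.13 0.07 0.05] 10.13
```

View pics/f2.png

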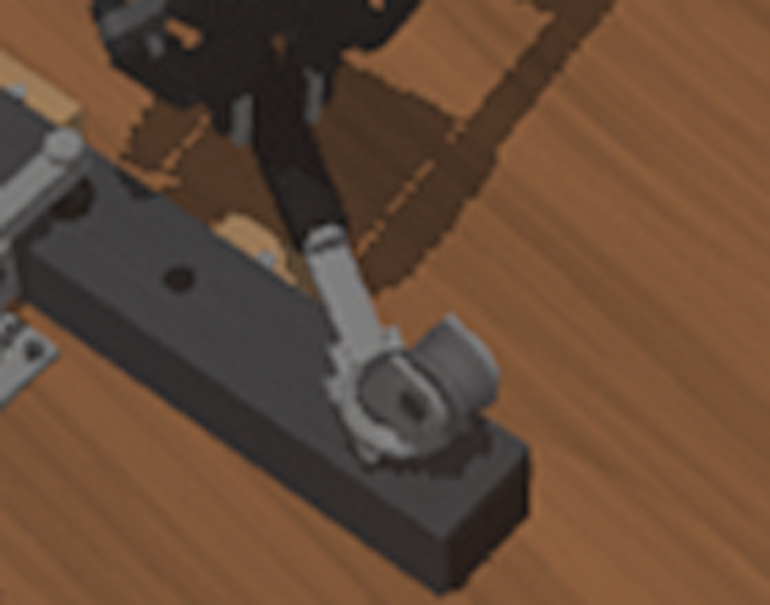

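Run:
```python
from workcell import bot,hand,get_obs,vision
from h import *
Y=70
def go(dist,z,t,v=.1):
    p,q=pose(np.r_[STEM-dist*fwd(Y),z],Y,t,-1); bot.servo_line(p,q,v)
    o=get_obs(); f=o["wrist_force"]; print(dist,z,t,f.round(1),o["ft_torque"].round(2),round(o["time_s"],2)); return f
d=.0245
for t in(6,3,6,12,18,25): f=go(d,.0395 if t<10 else .041,t,.06)
r=vision.read_camera("scene"); np.savez("pics/scene4.npz",**r)
cv2.imwrite("pics/f3.png",cv2.resize(r["frame"][240:350,240:380,::-1],None,fx=5.5,fy=5.5,interpolation=cv2.INTER_CUBIC))
```

```text
0.0245 0.0395 6 [-1.   0.3  0.4] [0.2  0.12 0.1 ] 10.47
0.0245 0.0395 3 [-0.5  0.5  0.4] [0.34 0.12 0.11] 10.72
0.0245 0.0395 6 [ 1.6  0.1 -0.7] [ 0.1  -0.35 -0.11] 10.97
0.0245 0.041 12 [-0.9  0.1 -2.9] [ 0.16 -0.11 -0.02] 11.34
0.0245 0.041 18 [-0.3 -1.  -2.4] [ 0.14 -0.1  -0.04] 11.69
0.0245 0.041 25 [-0.5 -0.2 -2.3] [ 0.33 -0.13 -0.05] 12.07
```

View pics/f3.png

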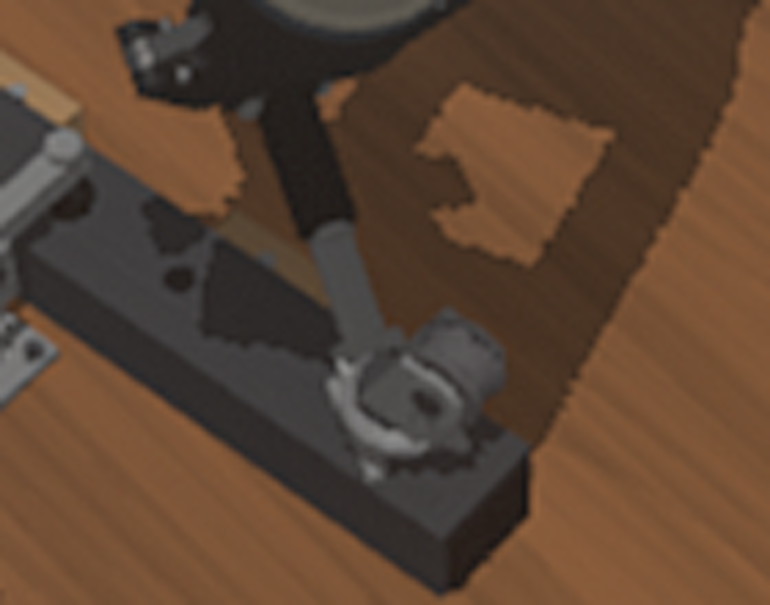

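```bash
python3 - <<'E'
from workcell import bot,hand,get_obs,vision
from h import *
Y=70
def go(dist,z,t,v=.1):
    p,q=pose(np.r_[STEM-dist*fwd(Y),z],Y,t,-1); bot.servo_line(p,q,v)
    o=get_obs(); f=o["wrist_force"]; print(dist,z,t,f.round(1),round(o["time_s"],2)); return f
go(.04,.0415,25,.06);go(.074,.0415,25,.1); go(.09,.1,25,.15)
y=72.8;g=np.array([.4142,.0064]);h0=np.r_[g+LG*fwd(y),0]
p,q=pose(h0+[0,0,.08],y,0,-1); bot.reach(p,q)
bot.servo_line(pose(h0+[0,0,.012],y,0,-1)[0],velocity=.12)
for z in(.008,.005,.003,.0015,.0005):
    bot.servo_line(pose(h0+[0,0,z],y,0,-1)[0],velocity=.03); f=get_obs()["wrist_force"]; print(z,f.round(1))
    if f[2]>1.5: break
hand.move_gripper(.06); print(get_obs()["wrist_force"].round(1))
p=get_obs()["position"]; bot.servo_line([p[0],p[1],.15],velocity=.2)
bot.goto_joints([-.6,.0,1.8,0,1.3,0.3])
print(get_obs()["time_s"],get_obs()["position"])
for n in("scene","top"):
    r=vision.read_camera(n); cv2.imwrite(f"pics/{n}5.png",r["frame"][:,:,::-1]); np.savez(f"pics/{n}5.npz",**r)
E
python3 - <<'E'
import cv2
c=lambda im,x,y,w,h,k:cv2.resize(im[y:y+h,x:x+w],None,fx=k,fy=k,interpolation=cv2.INTER_CUBIC)
s=cv2.imread("pics/scene5.png");t=cv2.imread("pics/top5.png")
cv2.imwrite("pics/g1.png",c(s,265,270,100,75,8)); cv2.imwrite("pics/g2.png",c(t,225,145,100,75,8))
E
```

```text
0.04 0.0415 25 [ 0.5  0.5 -3.2] 12.53
0.074 0.0415 25 [ 0.5 -0.2 -2.5] 13.03
0.09 0.1 25 [-0.4  0.2 -2.7] 13.58
0.008 [-0.4 -0.3 -2.5]
0.005 [ 0.3 -1.  -2.7]
0.003 [-0.3 -0.4 -3.5]
0.0015 [ 0.  -0.  -2.4]
0.0005 [-0.5  0.7  1.1]
[-0.2 -0.7 -0.1]
18.775 [ 0.39826183 -0.26985973  0.36611842]
```

View pics/top5.png

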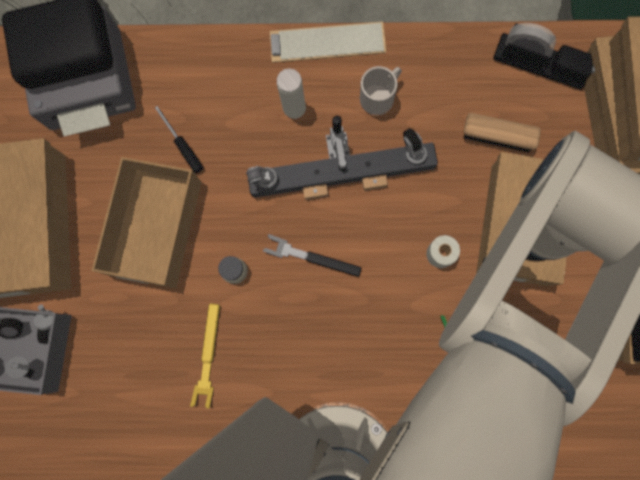

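View pics/g1.png

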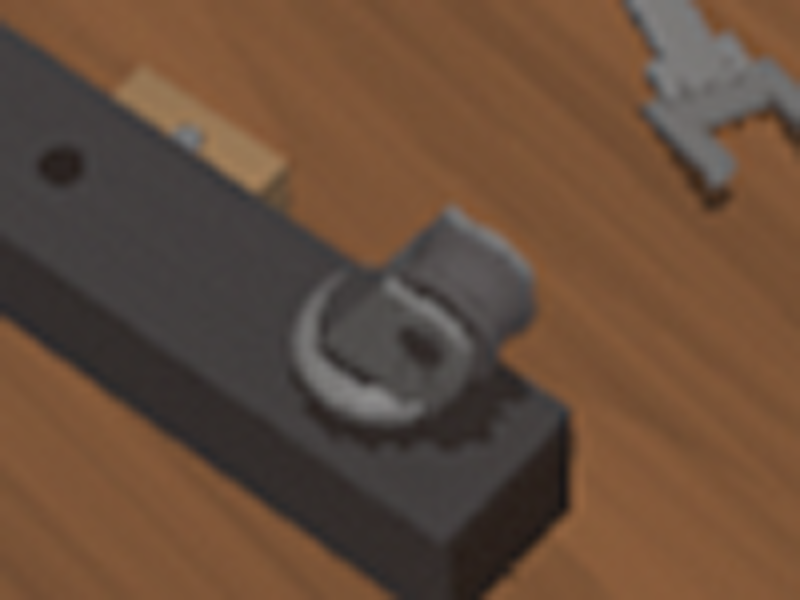

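View pics/g2.png

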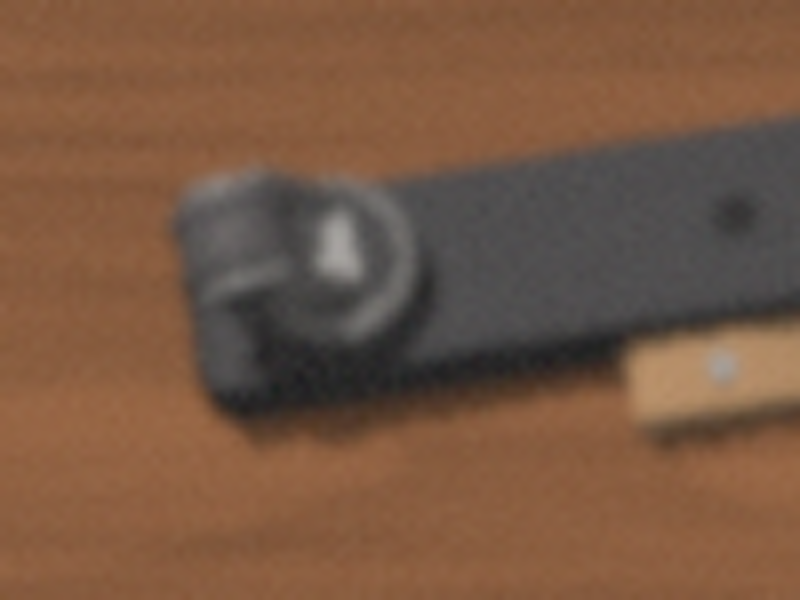

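Run:
```python
from h import *
T=load("top5");S=load("scene5")
ct=np.array([-.001,.001]);cs=np.array([.002,-.0016])
cp=lambda x,y,x0,y0,k:((x+.5)/k-.5+x0,(y+.5)/k-.5+y0)
t=lambda x,y,z:onz(T,*cp(x,y,225,145,8),z)[:2]+ct
s=lambda x,y,z:onz(S,*cp(x,y,265,270,8),z)[:2]+cs
print("head top", t(340,262,.064), s(383,345,.064))
z=.103
a,b=t(205,300,z),t(290,268,z);c,d=t(185,190,z),t(265,168,z)
for p,q in((a,b),(c,d)): print(p,q,np.degrees(np.arctan2(*(p-q)[::-1])))
print("width",np.linalg.norm((a+b)/2-(c+d)/2),"mid",(a+b+c+d)/4)
m=(a+b+c+d)/4; print("yaw stem->mid",np.degrees(np.arctan2(*(m-STEM)[::-1])),np.linalg.norm(m-STEM))
# scene: hub top rim right edge line (450,205)-(535,290): hub/plate edge direction
e,f=s(452,207,z),s(535,285,z);print("scene far",e,f)
```

```text
head top [0.58857161 0.14394191] [0.59365759 0.1489457 ]
[0.56812787 0.17316317] [0.57635357 0.15183751] 111.09254423734642
[0.59688873 0.17888645] [0.60255397 0.15869273] 105.67120516475593
width 0.028191131729079447 mid [0.58598103 0.16564496]
yaw stem->mid 103.45317065235372 0.020713330056708796
scene far [0.57298878 0.15050208] [0.57343403 0.17994981]
```

Run:
```python
from workcell import kinematics
from h import *
T=load("top5");ct=np.array([-.001,.001])
P=[onz(T,*p,.09)[:2]+ct for p in((122,160),(203,174),(173,286),(95,271))]
print(np.round(P,3),np.mean(P,0),[np.linalg.norm(P[i]-P[(i+1)%4]).round(3) for i in range(4)])
for s in(1,-1):
    M=Rlift(105,0);Q=Ro.from_matrix(np.stack([s*M[:,0],-M[:,2],s*M[:,1]],1)).as_quat()
    for p in((.586,.164,.2),(.586,.164,.092),(*np.mean(P,0),.24),(*np.mean(P,0),.09)):
        q=kinematics.solve_ik(p,Q);print(s,None if q is None else np.round(q,2))
```

```text
[[0.62  0.441]
 [0.589 0.272]
 [0.36  0.324]
 [0.39  0.482]] [0.48969266 0.37970675] [np.float64(0.172), np.float64(0.235), np.float64(0.161), np.float64(0.233)]
1 None
1 None
1 [ 0.66  0.35  1.65 -0.    1.14 -2.75]
1 [ 0.66  0.53  1.76 -0.    0.85 -2.75]
-1 [ 0.27  0.38  1.72 -0.    1.05  0.01]
-1 [ 0.27  0.51  1.79 -0.    0.84  0.01]
-1 [ 0.66  0.35  1.65 -0.    1.14  0.4 ]
-1 [ 0.66  0.53  1.76 -0.    0.85  0.4 ]
```

Run:
```python
from workcell import bot,hand,get_obs,vision
from h import *
M=Rlift(105,0);Q=Ro.from_matrix(np.stack([-M[:,0],-M[:,2],-M[:,1]],1)).as_quat()
g=np.array([.586,.164])
hand.move_gripper(.07,60)
bot.reach([*g,.21],Q)
bot.servo_line([*g,.11],velocity=.15);bot.servo_line([*g,.0915],velocity=.06); print(get_obs()["wrist_force"].round(1))
hand.move_gripper(.015,60); o=get_obs();print(o["gripper_width"],o["wrist_force"].round(1))
bot.servo_line([*g,.13],velocity=.08); o=get_obs();print(o["gripper_width"],o["wrist_force"].round(1))
bot.servo_line([*g,.23],velocity=.15); o=get_obs();print(o["gripper_width"],o["wrist_force"].round(1),o["time_s"])
r=vision.read_camera("scene"); cv2.imwrite("pics/k1.png",r["frame"][:,:,::-1])
```

```text
[ 0.2 -0.6  0.4]
0.026685285355193374 [0.2 0.2 0.5]
0.02692375330447582 [ 0.2 -0.8 -1. ]
0.026932297124719146 [-0.   1.2 -2.5] 24.1333
```

View pics/k1.png

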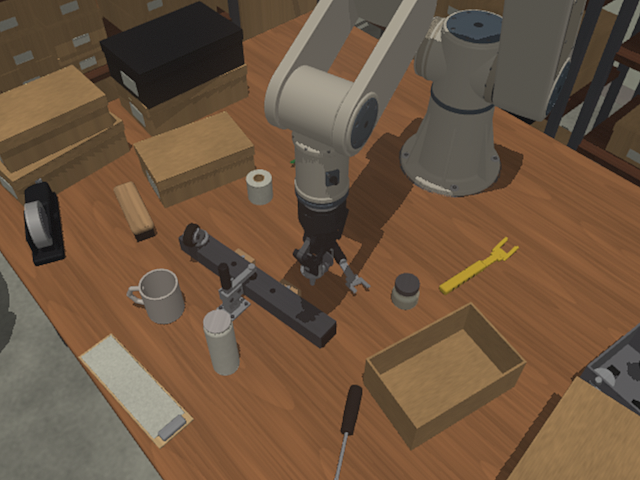

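The castor is gripped (jaws at 26.9 mm, in line with the 28 mm horn) and clear of the socket at about (318,270). Next is the box.

Run:
```python
from workcell import bot,hand,get_obs,vision
from h import *
Q=get_obs()["orientation"]; b=np.array([.49,.38])
bot.reach([*b,.235],Q)
bot.servo_line([*b,.10],velocity=.15)
for z in(.094,.090,.087,.085,.083):
    bot.servo_line([*b,z],velocity=.04);f=get_obs()["wrist_force"];print(z,f.round(1))
    if f[2]>0: break
hand.move_gripper(.06); bot.servo_line([*b,.24],velocity=.2)
bot.goto_joints([-.6,.0,1.8,0,1.3,0.3]); bot.dwell(.5)
o=get_obs();print(o["time_s"],o["wrist_force"].round(1))
for n in("scene","top"):
    r=vision.read_camera(n); cv2.imwrite(f"pics/{n}9.png",r["frame"][:,:,::-1])
```

```text
0.094 [ 0.3  0.2 -0.2]
0.09 [-0.9 -0.4 -1.8]
0.087 [-0.2  1.3 -1.7]
0.085 [-0.1  0.2 -1. ]
0.083 [-1.  -0.1  5.6]
31.7083 [0.5 0.1 0.1]
```

View pics/scene9.png

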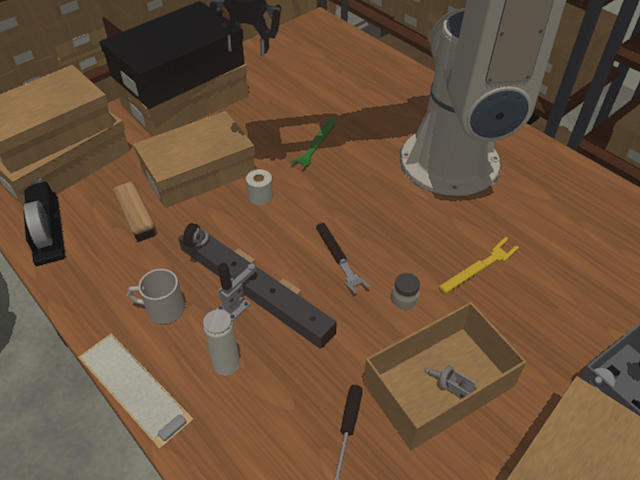

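View pics/top9.png

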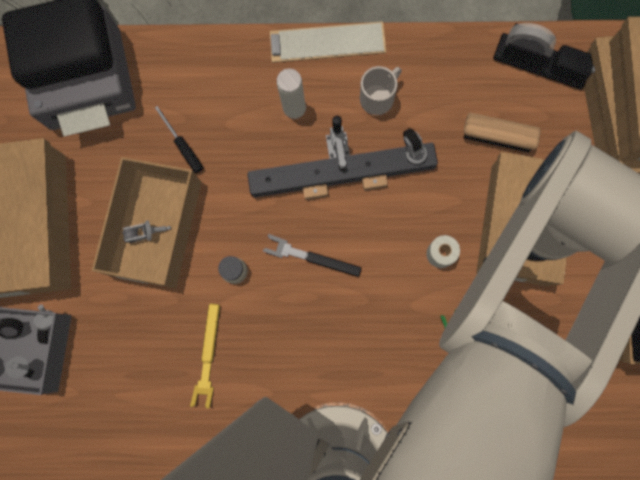

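The worn castor lies in the open box, at (145,232) in the top view. The good castor is still fitted at (413,145), the lifter is on the bench at (310,255), and nothing else has moved. I'm handing in.

Run:
```python
from workcell import hand_in
print(hand_in())
```

```text
the job is handed in; nothing more can be done
None
```

The worn castor is out of its socket and lying in the open shoe box, and the job is handed in at about 32 s of the 69 s allowed.

- **Levering:** I pushed the fork of the black-handled lifter in under the swivel head with its heel on the foot. Pressed down, it popped the castor loose before the gripper touched it. The highest wrist force I read during the whole job was about 12 N.
- **Putting away:** I laid the lifter back where it had been on the bench. I then gripped the castor by its horn, drew it out and set it on the box floor, where it tipped onto its side.
- **Last checks:** Both final pictures show the worn castor inside the box, its socket empty and the good castor still fitted. The lifter is on the bench, the other things in view are where they were, and the arm is clear.

**Disagreements:** The two cameras placed the foot about 3.5 mm apart. I corrected both against the robot's base bolts, after which they agreed to under 1 mm. The lifter sat about 2 mm further forward in the grip than first measured, and I allowed for that before pushing the fork in. My rough check of the open box's short side read 161–172 mm instead of 150, which left enough margin for the placing.

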